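# Pair an electronic shelf label and hold it home behind the shelf lip

### The job

Start the pairing terminal by pressing its blue key fully down and letting it come up, and after that its green key; never press the red one or two keys at once. Then take the electronic label out of its black cradle and push its blue foot down behind the shelf lip, into the empty slot between the two orange stops, upright with its screen facing out over the lip, until it is fully home with the brass spring contact pressed right down. Finish while still holding the label and pressing it home - do not let go - and leave the cartons, the tape roll and the red bin where they are.

Things in the scene. Friction and masses are not known exactly. Their poses are not given: they have to be found in the camera images.
- label: electronic shelf label, rigid, upright, about 70 g. Origin: centre of its foot's underside; z up, x through the thickness (screen on -x face), y along the width. Blue foot 8 mm thick, 50 wide, z 0 to 30 mm; white body 12 mm thick, 72 wide, z 30 to 82: grip across the 12 mm at z = 60. Starts with the foot 20 mm deep in the cradle's slot (underside 10 mm above the bench); lift straight out
- label_screen (a point): middle of the label's grey screen: on the -x face of the label, 58 mm above the underside of its foot
- cradle: fixed black block that the label starts in, 56 mm (x) by 106 mm (y), 30 mm high; origin under its centre on the bench; its axes are parallel to the label's at the start
- shelf: fixed low steel shelf. Origin on the bench below the middle of the empty slot; x from the lip back over the board, y along the lip, z up. Sage board: top 75 mm above the bench, 340 mm long (y), back to x = 240 mm, rear rim 95 mm high. The taupe lip runs along the front and flares out (to -x) at the top, upper edge 80 mm above the bench at x = -14 mm
- slot (a point): middle of the empty slot: top face of the brass contact at rest, 56 mm above the bench; axes as the shelf's. Slot 12 mm wide, between lip (x = -6 mm) and board edge (x = +6); straight walls end 12 mm above this point, then the lip flares 8 mm out and the board edge is bevelled 5 mm. Orange stops at y = -36 and +36 mm, tops 12 mm above. Label inserted: axes parallel to these
- contact (a joint): travel of the brass spring contact (10 by 60 mm) at the slot's bottom, m: 0 at rest, 0.006 fully down at a hard stop. The spring resists with 3.6 N at first, 11 N fully down; the label's weight alone does not move it. Fully down, the foot's underside is 50 mm above the bench and the white body's lower edge level with the lip's upper edge
- terminal: fixed grey pairing terminal on the bench: plate 20 mm high, 105 mm (x -40 to +65) by 190 mm (y), with a ridge 48 mm high at x = 40 to 64 mm; origin on the bench under the middle key place. Three keys in a row along its y at -55, 0 and +55 mm, x = 0, their order differing from run to run
- key_blue_top (a point): spring key, a round blue button 28 mm across on the terminal; the point is the middle of its top face at rest, about 42 mm above the bench; presses straight down
- key_green_top (a point): spring key, a round green button 28 mm across on the terminal; the point is the middle of its top face at rest, about 42 mm above the bench; presses straight down
- key_red_top (a point): spring key, a round red button 28 mm across on the terminal; the point is the middle of its top face at rest, about 42 mm above the bench; presses straight down; not to be pressed
- key_blue (a joint): travel of the blue key in m: 0 at rest, 0.006 fully down; the spring takes 5 N when fully down and brings the key back up
- key_green (a joint): travel of the green key in m: 0 at rest, 0.006 fully down; the spring takes 5 N when fully down and brings the key back up
- key_red (a joint): travel of the red key in m: 0 at rest, 0.006 fully down; the spring takes 5 N when fully down and brings the key back up
- carton_a: bystander: loose cardboard carton 90 x 120 x 50 mm on the shelf board, origin under its centre
- carton_b: bystander: loose cardboard carton 80 x 90 x 60 mm on the shelf board, origin under its centre
- tape: bystander: loose roll of brown tape lying flat on the bench, 84 mm across, 24 mm high, origin under its centre
- bin: bystander: loose red open bin 120 x 90 x 60 mm on the bench, origin under its centre
Not all that is in view belongs to the job. Leave any brown or turquoise look-alike of the label alone.

How it is judged:
On the way, in this order (a step that is already met when the one before it is completed fails the run):
1. the blue key is pressed fully down (value of joint key_blue above 0.004 m).
2. the blue key has come up again (value of joint key_blue below 0.002 m).
3. the green key is pressed fully down (value of joint key_green above 0.004 m).
4. the label is clear of its cradle (z of label in the frame of cradle above 0.035 m).
5. the label is behind the lip with the contact pressed down, held by the fingers (value of joint contact above 0.0045 m and contact force between label and contact above 3 N and x of label in the frame of slot between -0.004 and 0.004 m and y of label in the frame of slot between -0.015 and 0.015 m and z of label in the frame of slot between -0.01 and 0 m and angle between label's own z axis and vertical below 0.15 rad and angle between the x axis of label and the x axis of slot, either way round below 0.12 rad and x of label_screen in the frame of slot below 0 m and contact force between the fingers and label above 1 N), for 0.3 s.
At the end, for the whole second after the job is handed in: Label foot in the slot (within 4 mm across, 15 mm along), upright within 0.15 rad, square within 0.12 rad, screen to the lip, still; contact more than 4.5 of 6 mm down with over 3 N from the label; fingers press the label with over 1 N; all through the last second (all of step 5 and linear speed of label below 0.02 m/s and contact force between label and cradle below 0.1 N); the arm keeps its last pose, push and grip.
It fails at once if the red key is pressed (value of joint key_red above 0.003 m).
It fails at once if two keys are down at once (value of joint each of key_blue, key_green above 0.003 m).
It fails at once if a carton, the tape roll or the bin is moved by more than 30 mm (distance of any of carton_a, carton_b, tape, bin from where it was at the start of the episode above 0.03 m).
It also fails if it takes over 56 s, if anything falls off the work surface, if the arm or the gripper's body presses on something with over 40 N, if the wrist force passes 120 N, or if a joint passes its speed limit or range.

### The arm

A 6-joint arm with a two-finger parallel gripper is mounted at the origin on the work surface. World frame = base frame: x ahead of the robot, y to its left, z up, the work surface at z = 0. Lengths are in m, angles in rad, forces in N, time in s.
With the tool pointing down it reaches from about 0.35 to 0.85 m from the base axis. Payload 8.1 kg.
Tool frame: the origin (TCP) lies at the very end of the fingers, on their centre line; the grasp point (between the pads) lies robot.hold_point_z behind it (robot.hold_point_z is the distance from the TCP to the grasp point, in m); z points along the fingers, y is the direction in which the jaws open and shut (so a half turn about z gives the same grasp; the last joint's range is limited). The gripper opens to 93 mm and grips with 3 to 60 N. Pads are 15 mm wide; open, the fingers measure 128 mm over their backs; the gripper's body (75 mm by 188 mm) begins 65 mm behind the grasp point.
Start: joints at [-1.338, 0.13, 1.488, -0, 1.523, -0.085], TCP at [0.188, -0.57, 0.219] pointing down, gripper open.
Joint ranges: [-2.96, 2.96], [-0.89, 2.26], [0.02, 2.5], [-1.34, 4.48], [0, 2.73], [-2.66, 2.66]. Speed limits (rad/s): [2.39, 2.39, 2.79, 3.14, 3.14, 3.14].

### API

Orientations are given as a rotation vector (axis times angle).
In Python, from plant import robot, cams gives the robot as it stands. The module is installed in compiled form; this text tells all that it offers.
- The arm moves only by the tool step_arm, never from a script. Its argument "deltas" is a list of rows, each an object with "offset": the shift along the tool's x, y, z in cm, a list of three; "roll": the turn about the tool's z in rad. In form: [{"offset": [x, y, z], "roll": roll}, ...]. A call has 1 to 12 rows; each row shifts and turns the commanded pose from where the row before left it, along the tool's axes as they then stand; what a row does not reach is not made up. A row lasts 1/8 s, in which the tool goes at most 62.5 mm and 10.7 degrees, less where a joint would pass 70% of its speed; a pose out of reach is approached as far as the arm can. A call with a gripper value outside its range is refused whole. "fingers" is the finger opening in cm, from 0 to 9.3, set as the call begins (left out, the last holds). The fingers move at their own pace and stop on an object; "grip_force" is the grip in N (left out, the last holds). Time passes only in rows, so rows that do not move let the fingers close. It gives the time, the measured TCP pose, the force and the opening at its end, in the units of the state.
- robot.read_state(): the state, without advancing time (a new reading comes with each control period).
- cams.read_camera(name): name is "scene" or "top"; returns a dict with "pixels" (420x560x3 uint8, red, green, blue), "fx", "fy", "cx", "cy" (pixels), "extrinsics" (4x4, takes a point from world to camera coordinates). Camera axes: x right, y down, z forward; pixel columns grow to the right and rows downward; lengths in m; the calibration is good to about 2 mm. A picture is of the moment at which its call begins. There is no depth.
- robot.close_job(): hands the job in, once; it reports no verdict.
Trained networks look in a picture, given as the dict that the camera call returned (one of the last four; its "shot" number tells which), for a name from the list of things; names that differ only in an ending like _2 or _b are one class to them, and where a whole thing is asked for, a point or a joint stands for the part that bears it (a point fixed in the world has none). Each returns a list of dicts, best first, with "score" (0 to 1); they miss things now and then, are a little off and sometimes report something else, mostly with a low value. They report only what shows in the picture. A call takes as long as a camera call. They do not tell look-alikes from the thing itself.
- cams.boxes_of(picture, thing): "xy" ([column, row] in pixels, amid what is visible of it).
- cams.silhouettes(picture, thing): "mask" (420x560 bool, what is visible of it) and "xy" ([column, row] in pixels, amid what is visible of it).
- cams.pinpoint(picture, thing): "xy" ([column, row] in pixels: a listed point, or the origin of a listed thing).
The state is a dict: "t": time; "q": joint angles; "dq": joint speeds; "joint_torque": joint torques, N m; "tool_pos": TCP position; "orientation": TCP orientation; "force": force on the tool from outside, world axes, zero at the start; "wrist_torque": the same for the moment, N m; "opening": finger opening in m.
Only numpy, scipy, OpenCV 4.12 (cv2) and the standard library are available. Lean on these libraries where they do the work, as an engineer would, in place of code of your own. Each camera call takes 0.05 s, during which the arm holds its last target. There are 200 camera calls.

## Working session

There is one attempt and no reset: what is moved stays moved. The work goes in short steps, Python scripts to look and compute and a tool call to move; the robot and the scene stay as the last step left them, time stands still between calls to the robot, and variables do not carry over. Pictures are saved under pics/ and viewed, about 8 in all and at most 12, crops included, and the job is handed in when it is done.

Besides the shell and the picture viewer there is one more tool, called after "Emit:" by a JSON object that holds its "api" and its "payload". step_arm: Moves the arm, as the interface text tells. Its arguments: {"type":"object","properties":{"deltas":{"type":"array"},"fingers":{"type":"number"},"grip_force":{"type":"number"}},"required":["deltas"]}

```bash
mkdir -p pics
cat > h.py <<'E'
import numpy as np, cv2
from plant import robot, cams
def save(p,name,crop=None,s=1):
    im=cv2.cvtColor(p["pixels"],cv2.COLOR_RGB2BGR)
    if crop: x0,y0,x1,y1=crop; im=im[y0:y1,x0:x1]
    cv2.imwrite("pics/"+name,cv2.resize(im,None,fx=s,fy=s,interpolation=cv2.INTER_CUBIC))
def ray(p,xy):
    E=np.array(p["extrinsics"]);R=E[:3,:3];t=E[:3,3]
    d=R.T@np.array([(xy[0]-p["cx"])/p["fx"],(xy[1]-p["cy"])/p["fy"],1]);return -R.T@t,d
def at_z(p,xy,z):
    c,d=ray(p,xy);return c+d*(z-c[2])/d[2]
def proj(p,X):
    E=np.array(p["extrinsics"]);c=E[:3,:3]@np.array(X)+E[:3,3]
    return [p["fx"]*c[0]/c[2]+p["cx"],p["fy"]*c[1]/c[2]+p["cy"]]
def tri(ps,xys):
    A=0;b=0
    for p,xy in zip(ps,xys):
        c,d=ray(p,xy);d=d/np.linalg.norm(d);M=np.eye(3)-np.outer(d,d);A=A+M;b=b+M@c
    return np.linalg.solve(A,b)
E
python3 - <<'E'
from h import *
np.set_printoptions(precision=4,suppress=True)
s=cams.read_camera("scene");t=cams.read_camera("top")
save(s,"s0.png",s=1.4);save(t,"t0.png",s=1.4)
print(robot.hold_point_z,robot.read_state())
for n,p in(("s",s),("t",t)):
    c,d=ray(p,[280,210]);print(n,c,d,p["fx"])
Z=dict(label_screen=.068,slot=.056,key_blue_top=.042,key_green_top=.042,key_red_top=.042,label=.01,cradle=0,shelf=0,terminal=0,carton_a=.075,tape=0,bin=0)
for k,z in Z.items():
    for n,p in(("s",s),("t",t)):
        for r in cams.pinpoint(p,k)[:3]: print(k,n,np.round(r["xy"],1),round(r["score"],2),at_z(p,r["xy"],z)[:2])
E
```

```text
0.0188 {'t': 0.1, 'q': array([-1.3384,  0.1311,  1.4892,  0.    ,  1.523 , -0.0854]), 'dq': array([-0.0005, -0.0016, -0.002 , -0.0007,  0.0004,  0.0002]), 'joint_torque': array([  0.0016, -56.1339, -49.3096,   0.0771,   0.029 ,  -0.0001]), 'tool_pos': array([ 0.1874, -0.5694,  0.2177]), 'orientation': array([-3.1004, -0.4968,  0.0002]), 'force': array([ 0.5705, -0.1364, -0.033 ]), 'wrist_torque': array([-0.0611, -0.0318, -0.0258]), 'opening': 0.09286163098072536}
s [ 1.0208 -0.4879  0.6788] [-0.5166  0.5478 -0.6581] 406.979964963496
t [0.4372 0.0061 1.0082] [ 0.1305 -0.0288 -0.9911] 411.2629389273803
label_screen s [317.4 142.3] 0.92 [0.4183 0.3036]
label_screen s [287.8 133.9] 0.74 [0.3271 0.2795]
label_screen s [323.2 175.5] 0.6 [0.5293 0.192 ]
label_screen t [200.8 296. ] 0.87 [0.3678 0.1578]
label_screen t [185.5 226.6] 0.83 [0.5239 0.1948]
label_screen t [141.8 266.4] 0.75 [0.4347 0.2908]
slot s [305.1 232.7] 0.95 [0.6236 0.0135]
slot t [261.2 181.3] 0.92 [0.6309 0.0221]
key_blue_top s [140.8 260.9] 0.45 [ 0.4224 -0.2735]
key_blue_top t [390.6 268.2] 0.5 [ 0.4254 -0.2803]
key_gr
[... 665 characters left out ...]
.9] 0.94 [0.6336 0.0077]
shelf s [317.8 165.6] 0.65 [0.4329 0.2946]
shelf t [264.5 186.8] 0.88 [0.6284 0.0149]
terminal s [146.2 273.2] 0.56 [ 0.422  -0.2707]
terminal t [383.2 269.2] 0.58 [ 0.4226 -0.2744]
terminal t [241.4 111.6] 0.51 [0.8228 0.0728]
carton_a s [387.3 256.1] 0.88 [0.7988 0.061 ]
carton_a s [329.3 297.3] 0.75 [ 0.777  -0.0983]
carton_a s [306.  248.6] 0.52 [ 0.6673 -0.0355]
carton_a t [308.4 120.8] 0.98 [ 0.7718 -0.0899]
carton_a t [242.1 109.5] 0.76 [0.7993 0.0662]
tape s [255.7 219.8] 0.68 [0.4699 0.009 ]
tape s [117.6 276.3] 0.61 [ 0.3853 -0.3172]
tape s [146.5 273.5] 0.55 [ 0.4232 -0.2707]
bin s [378.  183.3] 0.87 [0.6063 0.3437]
bin t [134.1 193.4] 0.68 [0.613  0.3359]
```

View pics/s0.png

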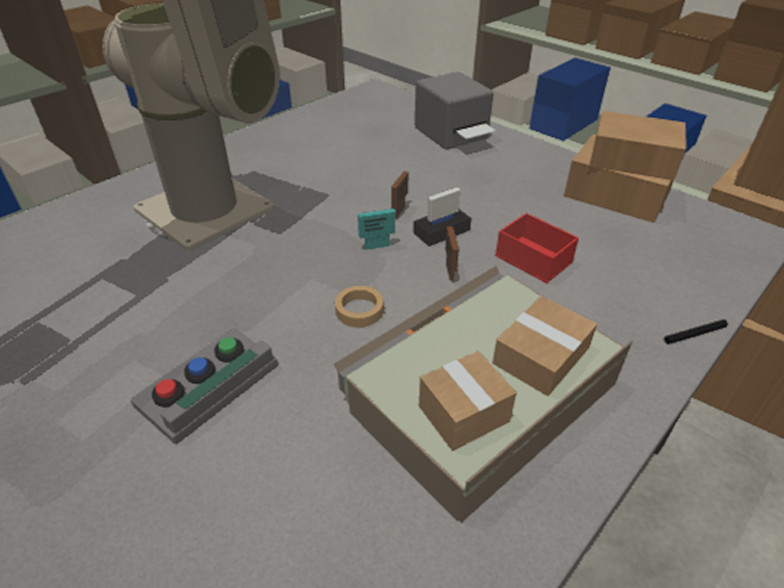

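View pics/t0.png

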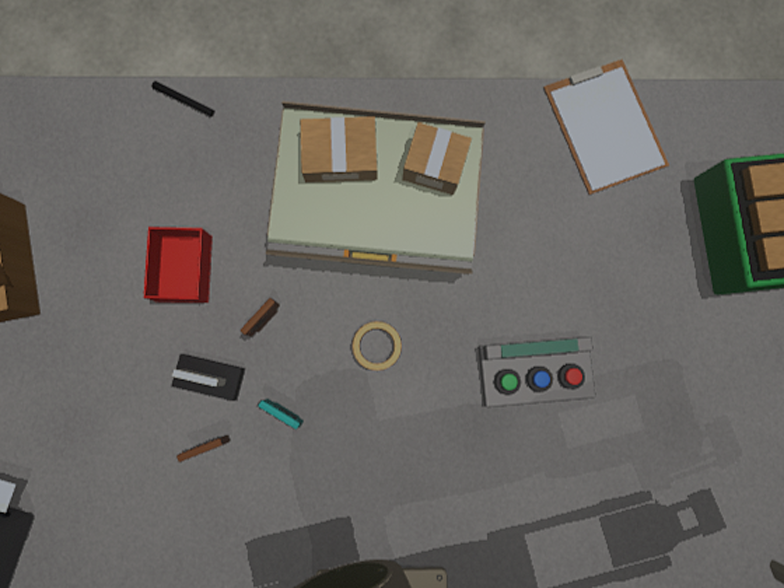

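Scene picture (pixels are native, i.e. shown /1.4): the white label stands in its black cradle at scene (316,146) / top (143,268). What could be taken for it:
- brown look-alike at scene (286,136) / top (145,320)
- brown look-alike at scene (323,180) / top (186,227)
- turquoise look-alike at scene (269,163) / top (200,296)

I choose the white one in the cradle. The keys in the top view are green (363,273), blue (386,271) and red (409,269).

Run:
```python
from h import *
from scipy.spatial.transform import Rotation as R
np.set_printoptions(precision=4,suppress=True)
s=cams.read_camera("scene");t=cams.read_camera("top")
a=s["pixels"][125:185,285:345];b=t["pixels"][240:300,115:175]
im=np.hstack([cv2.resize(x,(390,390),interpolation=cv2.INTER_CUBIC) for x in(a,b)]);cv2.imwrite("pics/c1.png",im[:,:,::-1])
print(R.from_rotvec(robot.read_state()["orientation"]).as_matrix())
for n,p in(("s",s),("t",t)):
    hsv=cv2.cvtColor(p["pixels"],cv2.COLOR_RGB2HSV)
    for k,lo,hi in(("red",(0,150,120),(6,255,255)),("blue",(105,130,90),(125,255,255)),("green",(50,120,90),(75,255,255)),("orange",(5,150,150),(18,255,255)),("brass",(19,100,120),(30,255,255))):
        m=cv2.inRange(hsv,lo,hi);N,_,st,ce=cv2.connectedComponentsWithStats(m)
        for i in range(1,N):
            if st[i,4]>6 and (p is s or 70<ce[i][0]<440) and ce[i][1]>100: print(n,k,ce[i].round(1),st[i],at_z(p,ce[i],.042 if k in("red","blue","green") else .06)[:2])
for k,z in(("cradle",.03),("terminal",.02),("shelf",.075),("label",.092)):
    for p,n in((t,"t"),(s,"s")):
        for r in cams.silhouettes(p,k)[:3]:
            m=r["mask"].astype(np.uint8);c=max(cv2.findContours(m,0,2)[0],key=len)
            bx=cv2.boxPoints(cv2.minAreaRect(c));print(k,n,round(r["score"],2),np.round(r["xy"],0),m.sum())
            if n=="t": print([at_z(p,q,z)[:2].round(3).tolist() for q in bx])
```

```text
[[ 0.9499  0.3125 -0.    ]
 [ 0.3125 -0.9499  0.0001]
 [ 0.     -0.0001 -1.    ]]
s red [384.7 172.1] [357 153  56  32 285] [0.6176 0.3464]
s red [357.4 183.1] [354 182   8   3  10] [0.593  0.2562]
s red [370.4 189.8] [365 187  12   6  19] [0.6331 0.2558]
s red [385.2 197.9] [380 195  12   7  20] [0.6778 0.2543]
s red [117.6 276.5] [111 271  14  13 124] [ 0.4251 -0.3279]
s blue [140.8 260.9] [134 256  14  11 122] [ 0.4224 -0.2736]
s green [162.4 243.1] [157 242  11   4  14] [ 0.4115 -0.2133]
t red [126.7 190.3] [ 103  162   41   52 1380] [0.6132 0.3398]
t red [409.9 268.5] [405 263  11  12 102] [ 0.4243 -0.326 ]
t blue [386.7 270.4] [381 265  12  12 111] [ 0.4204 -0.2709]
t green [363.5 272.4] [358 267  12  12 104] [ 0.4162 -0.2161]
t orange [247.  180.5] [246 179   3   4  12] [0.6321 0.0553]
t orange [281.  183.8] [280 182   3   4  10] [ 0.624  -0.0243]
t brass [263.7 182.7] [252 180  25   6  99] [0.6267 0.0163]
t brass [256.1 237.3] [253 232   9  13  18] [0.4989 0.0342]
t brass [272.2 234.7] [266 233  14   6  15] [ 0.5047 -0.0029]
t brass [253.4 251.6] [253 249   2   6   7] [0.4662
[... 373 characters left out ...]
.368], [0.383, -0.37], [0.372, -0.174]]
terminal s 0.8 [150. 278.] 2876
terminal s 0.27 [382. 173.] 1941
shelf t 0.65 [272. 151.] 11800
[[0.626, 0.189], [0.893, 0.167], [0.856, -0.186], [0.589, -0.152]]
shelf t 0.27 [386. 270.] 102
[[0.431, -0.249], [0.431, -0.274], [0.408, -0.273], [0.409, -0.248]]
shelf s 0.61 [322. 259.] 14731
label t 0.81 [186. 228.] 364
[[0.502, 0.225], [0.554, 0.174], [0.535, 0.155], [0.483, 0.206]]
label t 0.73 [146. 320.] 239
[[0.309, 0.314], [0.342, 0.237], [0.329, 0.231], [0.296, 0.307]]
label t 0.71 [201. 294.] 269
[[0.382, 0.189], [0.399, 0.179], [0.361, 0.119], [0.345, 0.129]]
label s 0.88 [270. 164.] 676
label s 0.72 [285. 137.] 306
label s 0.69 [317. 147.] 437
```

View pics/c1.png

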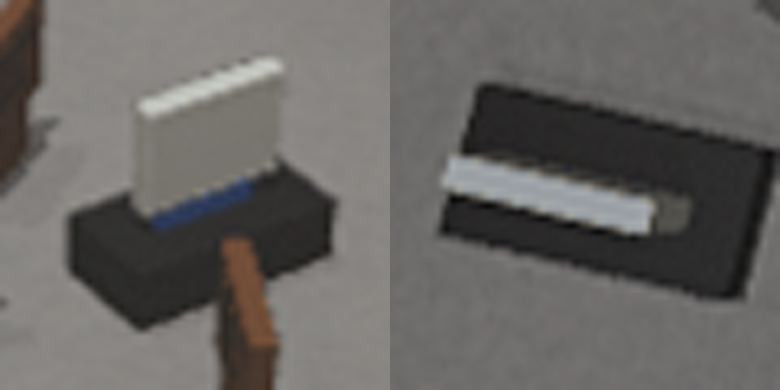

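The crop shows the white label on its blue foot in the black cradle, off-centre in the slot. The side facing the scene camera is plain, so the screen should face the robot. I'll approach blue with the fingers closed.

Emit:
{"api": "step_arm", "payload": {"deltas": [{"offset":[3.94,-2.61,1.7],"roll":0},{"offset":[3.94,-2.61,1.7],"roll":0},{"offset":[3.94,-2.61,1.7],"roll":0},{"offset":[3.94,-2.61,1.7],"roll":0},{"offset":[3.94,-2.61,1.7],"roll":0},{"offset":[3.94,-2.61,1.7],"roll":0},{"offset":[3.94,-2.61,1.7],"roll":0},{"offset":[3.94,-2.61,1.7],"roll":0},{"offset":[0,0,0],"roll":0},{"offset":[0,0,0],"roll":0}], "fingers": 0, "grip_force": 10}}

```text
t: 3.05
tool_pos: [0.4217, -0.2735, 0.0829]
orientation: [3.101, 0.498, -0.0]
force: [0.7, -0.9, 0.6]
opening: 0.0009
```

Run:
```python
from h import *
np.set_printoptions(precision=4,suppress=True)
s=cams.read_camera("scene");t=cams.read_camera("top")
print(robot.read_state()["tool_pos"],robot.read_state()["force"])
# label top face
g=t["pixels"].astype(int);roi=np.zeros(g.shape[:2],bool);roi[255:285,115:165]=1
m=(roi&(g.min(2)>150)).astype(np.uint8);c=max(cv2.findContours(m,0,2)[0],key=len)
r=cv2.minAreaRect(c);print("label top",r,m.sum())
P=np.array([at_z(t,q,.092)[:2] for q in cv2.boxPoints(r)]);print(P,P.mean(0))
ys,xs=np.nonzero(m);W=np.array([at_z(t,q,.092)[:2] for q in zip(xs,ys)]);v=np.linalg.eigh(np.cov(W.T))[1][:,1];v*=np.sign(v[1]);print("mean",W.mean(0),"yaw",np.arctan2(-v[0],v[1]))
for a in([247,180.5],[281,183.8]): print("stop",at_z(t,a,.068))
a=s["pixels"][185:285,230:400];b=t["pixels"][60:210,180:360]
cv2.imwrite("pics/c2.png",np.vstack([cv2.resize(x,(600,h),interpolation=cv2.INTER_CUBIC) for x,h in((s["pixels"][205:250,255:345],300),(t["pixels"][165:200,230:300],300))])[:,:,::-1])
```

```text
[ 0.4215 -0.2744  0.0834] [-0.6028  0.1192  0.1664]
label top ((138.76031494140625, 269.3546142578125), (31.78046417236328, 4.343773365020752), 12.804265975952148) 136
[[0.4317 0.3247]
 [0.4409 0.3229]
 [0.425  0.2551]
 [0.4159 0.2569]] [0.4284 0.2899]
mean [0.4284 0.2904] yaw -0.23473056327474928
stop [0.6305 0.0549 0.068 ]
stop [ 0.6224 -0.0241  0.068 ]
```

View pics/c2.png

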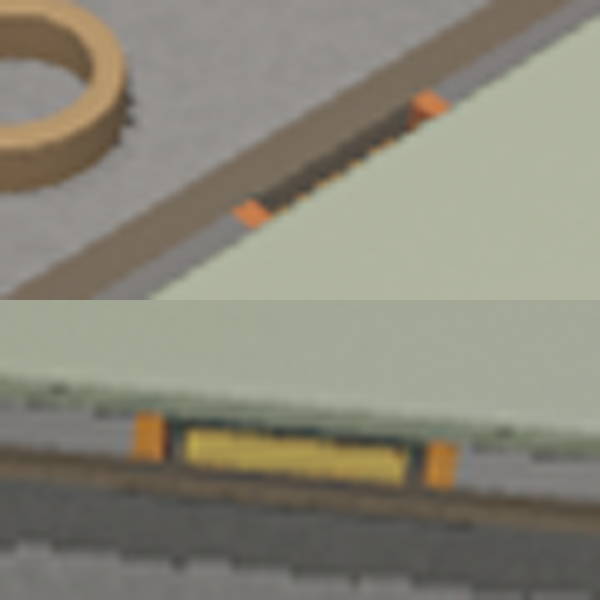

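Crops: the brass contact centre is at top (264.5,182.6), with the orange stops on both sides. The slot is at about (0.625, 0.014), yaw −0.10. Pressing blue now.

Emit:
{"api": "step_arm", "payload": {"deltas": [{"offset":[0,0,2.0],"roll":0},{"offset":[0,0,1.5],"roll":0},{"offset":[0,0,0.7],"roll":0},{"offset":[0,0,0.35],"roll":0},{"offset":[0,0,0.25],"roll":0},{"offset":[0,0,0],"roll":0}]}}

```text
t: 3.9
tool_pos: [0.4215, -0.2735, 0.0361]
orientation: [3.102, 0.497, -0.001]
force: [-8.4, 2.8, 13.4]
opening: 0.0003
```

Emit:
{"api": "step_arm", "payload": {"deltas": [{"offset":[0,0,-1.5],"roll":0},{"offset":[0,0,-2.0],"roll":0},{"offset":[0,0,0],"roll":0},{"offset":[0.65,-2.8,0],"roll":0},{"offset":[0.65,-2.8,0],"roll":0},{"offset":[0,0,0],"roll":0},{"offset":[0,0,1.5],"roll":0},{"offset":[0,0,1.3],"roll":0},{"offset":[0,0,0.5],"roll":0},{"offset":[0,0,0.2],"roll":0},{"offset":[0,0,0],"roll":0}]}}

```text
t: 5.28
tool_pos: [0.4162, -0.2162, 0.0359]
orientation: [-3.101, -0.496, 0.002]
force: [-10.5, 5.4, 22.4]
opening: 0.0004
```

Emit:
{"api": "step_arm", "payload": {"deltas": [{"offset":[0,0,-1.5],"roll":0},{"offset":[0,0,-2.5],"roll":0},{"offset":[0,0,-2],"roll":-0.17},{"offset":[0,0,-2],"roll":-0.17},{"offset":[0,0,-2],"roll":-0.17},{"offset":[0,0,-2],"roll":-0.17},{"offset":[0,0,-2],"roll":-0.17},{"offset":[0,0,0],"roll":-0.17},{"offset":[0,0,0],"roll":0}]}}

```text
t: 6.4
tool_pos: [0.4165, -0.2161, 0.1745]
orientation: [-2.466, -1.946, 0.0]
force: [-0.1, 0.1, 0.3]
opening: 0.0002
```

Emit:
{"api": "step_arm", "payload": {"deltas": [{"offset":[5.5,-1.18,0],"roll":0},{"offset":[5.5,-1.18,0],"roll":0},{"offset":[5.5,-1.18,0],"roll":0},{"offset":[5.5,-1.18,0],"roll":0},{"offset":[5.5,-1.18,0],"roll":0},{"offset":[5.5,-1.18,0],"roll":0},{"offset":[5.5,-1.18,0],"roll":0},{"offset":[5.5,-1.18,0],"roll":0},{"offset":[5.5,-1.18,0],"roll":0},{"offset":[0,0,0],"roll":0},{"offset":[0,0,0],"roll":0}], "fingers": 7}}

```text
t: 7.78
tool_pos: [0.4271, 0.2898, 0.1738]
orientation: [2.466, 1.946, -0.003]
force: [-0.1, -0.4, -0.5]
opening: 0.0702
```

Run:
```python
from h import *
from scipy.spatial.transform import Rotation as R
np.set_printoptions(precision=4,suppress=True)
st=robot.read_state();M=R.from_rotvec(st["orientation"]).as_matrix();print(st["tool_pos"],st["q"],np.arctan2(M[1,1],M[0,1]))
print("tool delta",M.T@(np.array([.4284,.290,.0512])-st["tool_pos"]))
s=cams.read_camera("scene");save(s,"s2.png",(240,60,400,180),5)
print(at_z(s,[306.1,229],.068))
```

```text
[0.4271 0.2898 0.1738] [ 0.4972 -0.0702  1.7751 -0.0004  1.4385  0.7321] -0.23485732022846378
tool delta [0.0007 0.0014 0.1226]
[0.6254 0.014  0.068 ]
```

View pics/s2.png

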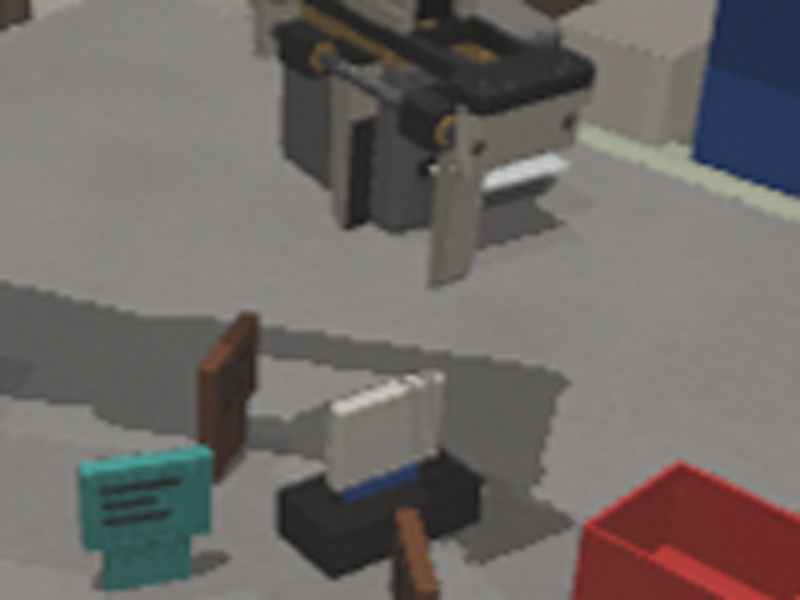

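The scene view shows the gripper above the cradle with the plain label back toward this camera (crop (385,430)) and both decoys clear of the fingers. Descending and gripping.

Emit:
{"api": "step_arm", "payload": {"deltas": [{"offset":[0.07,0.14,3],"roll":0},{"offset":[0,0,3],"roll":0},{"offset":[0,0,3],"roll":0},{"offset":[0,0,2],"roll":0},{"offset":[0,0,1.25],"roll":0},{"offset":[0,0,0],"roll":0}]}}

```text
t: 8.57
tool_pos: [0.4287, 0.2895, 0.0515]
orientation: [-2.466, -1.946, 0.002]
force: [-0.6, -0.3, 0.3]
opening: 0.0699
```

Emit:
{"api": "step_arm", "payload": {"deltas": [{"offset":[0,0,0],"roll":0},{"offset":[0,0,0],"roll":0},{"offset":[0,0,0],"roll":0},{"offset":[0,0,0],"roll":0},{"offset":[0,0,0],"roll":0},{"offset":[0,0,0],"roll":0},{"offset":[0,0,0],"roll":0},{"offset":[0,0,0],"roll":0}], "fingers": 0, "grip_force": 40}}

```text
t: 9.57
tool_pos: [0.4285, 0.2908, 0.052]
orientation: [-2.464, -1.948, 0.001]
force: [-2.5, 1.1, 0.8]
opening: 0.0118
```

Emit:
{"api": "step_arm", "payload": {"deltas": [{"offset":[0,0,-1],"roll":0},{"offset":[0,0,-2],"roll":0},{"offset":[0,0,-3],"roll":0},{"offset":[0,0,-3],"roll":0},{"offset":[0,0,-2.5],"roll":-0.067},{"offset":[0,0,-1.5],"roll":-0.067},{"offset":[0,0,0],"roll":0}]}}

```text
t: 10.45
tool_pos: [0.4303, 0.2911, 0.1843]
orientation: [2.328, 2.107, 0.006]
force: [-0.4, 0.9, -0.3]
opening: 0.0119
```

Emit:
{"api": "step_arm", "payload": {"deltas": [{"offset":[-1.8,1.6,0],"roll":0},{"offset":[-3.65,3.2,0],"roll":0},{"offset":[-3.65,3.2,0],"roll":0},{"offset":[-3.65,3.2,0],"roll":0},{"offset":[-3.65,3.2,0],"roll":0},{"offset":[-3.65,3.2,0],"roll":0},{"offset":[-3.65,3.2,0],"roll":0},{"offset":[-1.8,1.6,0],"roll":0},{"offset":[0,0,0],"roll":0},{"offset":[0,0,0],"roll":0}]}}

```text
t: 11.7
tool_pos: [0.626, 0.0152, 0.1813]
orientation: [-2.329, -2.107, 0.001]
force: [-0.1, 0.4, -1.0]
opening: 0.0117
```

```bash
cat > look.py <<'E'
from h import *
import sys
from scipy.spatial.transform import Rotation as R
np.set_printoptions(precision=4,suppress=True)
s=cams.read_camera("scene");t=cams.read_camera("top")
st=robot.read_state();M=R.from_rotvec(st["orientation"]).as_matrix();print(st["tool_pos"],st["force"],st["opening"],np.arctan2(M[1,1],M[0,1]))
P=st["tool_pos"]-[0,0,.042]
print("foot pred px s,t",proj(s,P),proj(t,P))
for k in("label","label_screen"):
    for n,p in(("s",s),("t",t)):
        for r in cams.pinpoint(p,k)[:4]:
            print(k,n,np.round(r["xy"],1),round(r["score"],2),at_z(p,r["xy"],P[2]+(.058 if k!="label" else 0)))
cv2.imwrite("pics/"+sys.argv[1],np.hstack([cv2.resize(x,(390,390),interpolation=cv2.INTER_CUBIC) for x in(s["pixels"][160:250,260:350],t["pixels"][140:210,230:300])])[:,:,::-1])
E
python3 look.py l1.png
```

```text
[0.6261 0.0157 0.1818] [-0.0034  0.4132 -0.6842] 0.01178952363051095 -0.09843636730022966
foot pred px s,t [np.float64(308.489173527211), np.float64(203.47543330923762)] [np.float64(263.4927161944421), np.float64(175.70879186737102)]
label s [308.9 202.9] 0.87 [0.6255 0.0177 0.1398]
label s [270.3 179.5] 0.74 [0.5122 0.0199 0.1398]
label s [284. 152.] 0.63 [0.4591 0.1211 0.1398]
label s [321.8 192.9] 0.51 [0.624  0.0616 0.1398]
label t [153.9 319.8] 0.74 [0.3263 0.241  0.1398]
label t [191.8 227.9] 0.49 [0.5145 0.1671 0.1398]
label_screen s [307.6 177.7] 0.85 [0.6161 0.0204 0.1978]
label_screen s [267.  158.3] 0.81 [0.5101 0.0133 0.1978]
label_screen s [321.  176.6] 0.71 [0.6329 0.0416 0.1978]
label_screen s [289. 133.] 0.54 [0.4739 0.1212 0.1978]
label_screen t [140.3 315.7] 0.63 [0.3416 0.2513 0.1978]
label_screen t [185.8 226.4] 0.43 [0.5123 0.1682 0.1978]
```

View pics/l1.png

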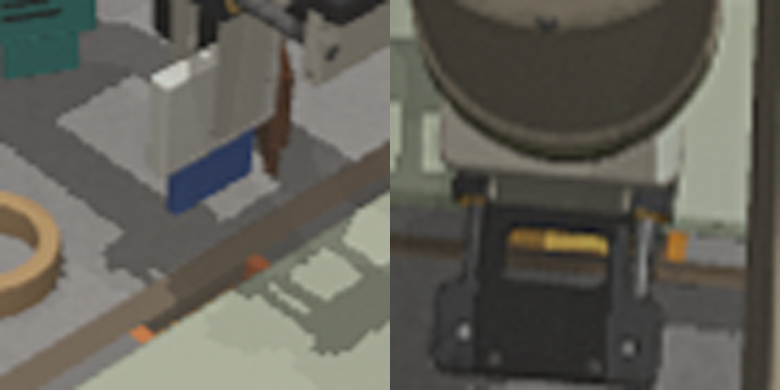

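The label hangs upright in the grip with its back to the scene camera (no screen on the visible face). The blue foot's lower edge runs from scene (300.4,208.9) to (317.7,200.4). I'll check that against the prediction.

Run:
```python
from h import *
s=cams.read_camera("scene");P=robot.read_state()["tool_pos"]-[0,0,.042];a=-.1
ex=np.array([np.cos(a),np.sin(a),0]);ey=np.array([-np.sin(a),np.cos(a),0])
for o in(-.025,.025): print(np.round(proj(s,P+.004*ex+o*ey),1))
hsv=cv2.cvtColor(s["pixels"],cv2.COLOR_RGB2HSV)[185:220,290:330];m=cv2.inRange(hsv,(105,100,40),(128,255,255));c=max(cv2.findContours(m,0,2)[0],key=len)[:,0]+[290,185]
print(c[c[:,0].argmin()],c[c[:,1].argmax()],c[c[:,0].argmax()])
r=cv2.minAreaRect(c.astype(np.float32));print(c.mean(0),c.min(0),c.max(0),sorted(c.tolist()))
for z in(0,.03):
  for o in(-.025,.025): print("face",np.round(proj(s,P+.004*ex+o*ey+[0,0,z]),1))
f=s["pixels"][165:200,290:325];print(f[12,:].tolist())
```

```text
[301.  209.7]
[318.6 199.3]
[299 202] [300 208] [318 190]
[308.58333333 198.69444444] [299 190] [318 208] [[299, 202], [299, 206], [300, 200], [300, 201], [300, 207], [300, 208], [301, 200], [302, 199], [302, 208], [303, 199], [305, 197], [305, 205], [306, 197], [306, 205], [307, 196], [307, 204], [308, 196], [308, 204], [309, 195], [310, 195], [310, 202], [311, 194], [311, 202], [312, 194], [312, 201], [313, 201], [314, 192], [315, 192], [315, 199], [316, 191], [316, 199], [317, 191], [317, 192], [317, 198], [318, 190], [318, 191]]
face [301.  209.7]
face [318.6 199.3]
face [301.5 198.2]
face [319.6 187.9]
[[114, 113, 109], [135, 133, 130], [114, 112, 108], [92, 90, 88], [92, 89, 87], [166, 166, 160], [195, 198, 190], [199, 202, 194], [198, 201, 193], [197, 199, 192], [197, 198, 191], [198, 197, 189], [192, 189, 180], [171, 169, 160], [137, 134, 126], [117, 114, 107], [114, 111, 105], [113, 110, 103], [113, 111, 104], [113, 110, 102], [104, 101, 93], [101, 97, 89], [101, 97, 88], [102, 98, 89], [99, 96, 87], [107, 103, 93], [108, 104, 94], [104, 100, 91], [105, 101, 92], [105, 101, 92], [105, 101, 92], [106, 102, 93], [110, 108, 101], [118, 116, 110], [99, 89, 81]]
```

Prediction and image agree to about 2 mm. Lowering toward the slot mouth.

Emit:
{"api": "step_arm", "payload": {"deltas": [{"offset":[-0.14,0,1.5],"roll":0},{"offset":[0,0,2],"roll":0},{"offset":[0,0,1.5],"roll":0},{"offset":[0,0,0.7],"roll":0},{"offset":[0,0,0.4],"roll":0},{"offset":[0,0,0.3],"roll":0},{"offset":[0,0,0],"roll":0}]}}

```text
t: 12.92
tool_pos: [0.6268, 0.0133, 0.1184]
orientation: [2.328, 2.109, 0.001]
force: [0.0, -0.3, -0.4]
opening: 0.0117
```

```bash
python3 look.py l2.png | head -2
```

```text
[0.6269 0.0134 0.1187] [ 1.1128  0.3868 -0.4419] 0.011596864071060026 -0.09896905297822844
foot pred px s,t [np.float64(306.6225046205492), np.float64(226.58101475952174)] [np.float64(264.85225082255596), np.float64(181.20787129446887)]
```

View pics/l2.png

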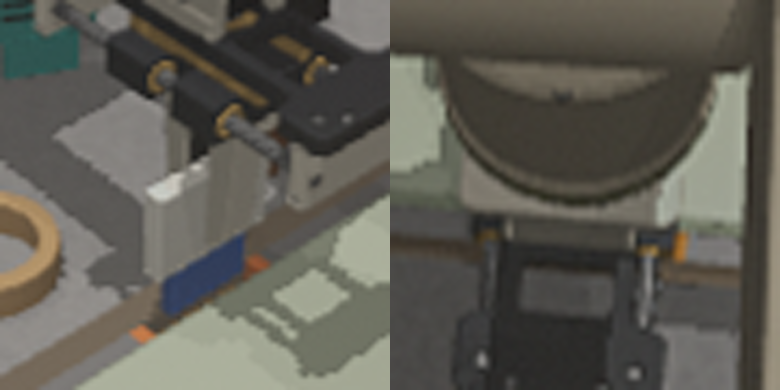

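The foot is at the slot mouth, centred between the orange stops (crop (145,333) and (258,265)). I'll correct 1 mm toward the lip and go in slowly.

Emit:
{"api": "step_arm", "payload": {"deltas": [{"offset":[0,-0.08,0],"roll":0},{"offset":[0,0,0.3],"roll":0},{"offset":[0,0,0.3],"roll":0},{"offset":[0,0,0.3],"roll":0},{"offset":[0,0,0.3],"roll":0},{"offset":[0,0,0],"roll":0}]}}

```text
t: 13.98
tool_pos: [0.6255, 0.0134, 0.1056]
orientation: [-2.328, -2.108, 0.001]
force: [0.6, 1.1, -0.2]
opening: 0.0118
```

Emit:
{"api": "step_arm", "payload": {"deltas": [{"offset":[0,0,0.3],"roll":0},{"offset":[0,0,0.3],"roll":0},{"offset":[0,0,0.2],"roll":0},{"offset":[0,0,0.2],"roll":0},{"offset":[0,0,0],"roll":0}]}}

```text
t: 14.6
tool_pos: [0.6258, 0.0134, 0.0965]
orientation: [-2.329, -2.109, 0.0]
force: [-2.6, 0.6, 4.5]
opening: 0.0119
```

Emit:
{"api": "step_arm", "payload": {"deltas": [{"offset":[0,0,0.2],"roll":0},{"offset":[0,0,0.15],"roll":0},{"offset":[0,0,0.1],"roll":0},{"offset":[0,0,0],"roll":0},{"offset":[0,0,0],"roll":0}]}}

```text
t: 15.22
tool_pos: [0.626, 0.0134, 0.0928]
orientation: [2.328, 2.108, 0.001]
force: [-4.6, 0.2, 9.2]
opening: 0.0119
```

Emit:
{"api": "step_arm", "payload": {"deltas": [{"offset":[0,0,0.1],"roll":0},{"offset":[0,0,0.1],"roll":0},{"offset":[0,0,0],"roll":0},{"offset":[0,0,0],"roll":0}]}}

```text
t: 15.72
tool_pos: [0.6261, 0.0134, 0.092]
orientation: [2.328, 2.108, 0.001]
force: [-9.1, 0.4, 16.9]
opening: 0.0117
```

```bash
python3 look.py l3.png
python3 - <<'E'
from h import *
s=cams.read_camera("scene");cv2.imwrite("pics/l4.png",cv2.resize(s["pixels"][185:245,270:340],(700,600),interpolation=cv2.INTER_CUBIC)[:,:,::-1])
a=-.1;ex=np.array([np.cos(a),np.sin(a),0]);ey=np.array([-np.sin(a),np.cos(a),0]);P=np.array([.6256,.0137,.05])
for o in(-.036,.036): print("body top back edge px in crop",(np.array(proj(s,P+.006*ex+o*ey+[0,0,.082]))-[270,185])*10,"low",(np.array(proj(s,P+.006*ex+o*ey+[0,0,.03]))-[270,185])*10)
E
```

```text
[0.6261 0.0135 0.092 ] [-8.7191  1.002  16.5933] 0.011661894830400196 -0.09892151013443247
foot pred px s,t [np.float64(305.7991640643214), np.float64(235.2273672109469)] [np.float64(264.91044710176925), np.float64(183.82062982521532)]
label s [270.4 178.8] 0.89 [0.4255 0.1069 0.05  ]
label s [306.9 231.9] 0.85 [0.621  0.0231 0.05  ]
label s [284.9 150.8] 0.48 [0.363  0.2288 0.05  ]
label t [190.4 224.7] 0.81 [0.5299 0.1872 0.05  ]
label t [152.3 315.2] 0.78 [0.325  0.2692 0.05  ]
label t [202.9 294.1] 0.55 [0.3707 0.156  0.05  ]
label t [149.3 267.3] 0.32 [0.4324 0.2791 0.05  ]
label_screen s [303.8 213.5] 0.87 [0.6169 0.0137 0.108 ]
label_screen s [269.1 161.7] 0.83 [0.4289 0.0999 0.108 ]
label_screen s [289.6 136.2] 0.51 [0.3841 0.2238 0.108 ]
label_screen t [144.2 312.8] 0.68 [0.337  0.2705 0.108 ]
label_screen t [408.2 270.1] 0.65 [ 0.4217 -0.2994  0.108 ]
label_screen t [185.2 228.3] 0.63 [0.5165 0.1874 0.108 ]
label_screen t [203.2 293.9] 0.59 [0.3752 0.1463 0.108 ]
body top back edge px in crop [265.84424703 308.06312595] low [258.50552516 492.70699632]
body top back edge px in crop [518.64881696 158.50038401] low [501.84312214 341.46424618]
```

View pics/l4.png

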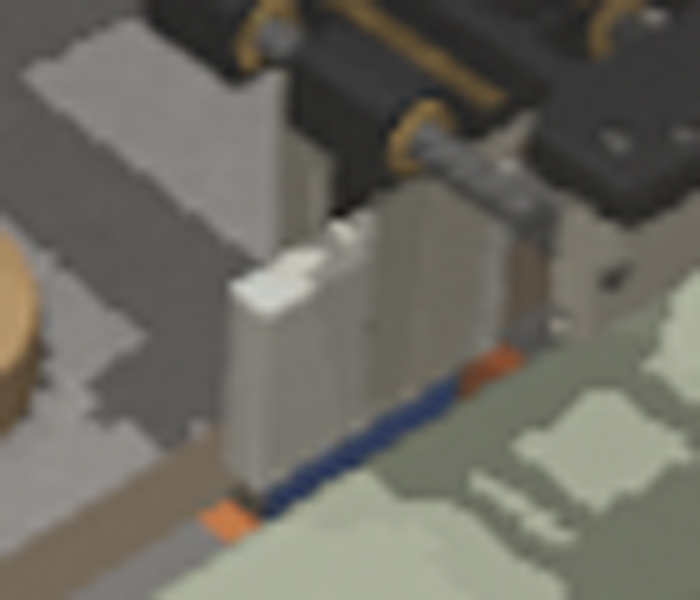

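```bash
python3 -c "
from plant import robot
print(robot.close_job());s=robot.read_state();print(s['t'],s['tool_pos'],s['force'],s['opening'])"
```

```text
the job is handed in; nothing more can be done
None
the job is handed in; nothing more can be done
```

I pressed the blue key and then the green key, took the white label out of its cradle and pushed it down into the slot. I handed the job in at about 16 s, still holding and pressing the label. No verdict was given.

**Keys:** both went down to their stops (13 N on blue, 22 N on green, against 5 N at full travel). I raised the tool clear of blue before going to green. Red was not touched.

**Seating:** the tool stopped at z = 0.092 m, which puts the foot's underside at 50 mm, the fully-home height. The push rose from 9 to 17 N over the last 0.8 mm, more than the spring's 11 N, so the contact should be at its hard stop. I could not read the contact's travel directly.

**Position and grip:** the last picture shows the label upright between the orange stops, about 1 mm from the predicted pose. Tool yaw matches the slot to within 0.01 rad, and the grip setting is 40 N with the jaws at 11.7 mm. The cartons, tape roll and bin were not touched.

**Not fully confirmed:**
- **Screen side:** I never saw the screen itself. I concluded it faces the lip because the side facing the scene camera is plain.
- **Side force:** about 9 N sideways force (−x) remained while pressing. The label may be leaning lightly on the board edge.
- **Networks:** the label networks mostly picked the decoys in the top view. I relied on the scene view and the arm's own pose instead.

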